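# Pulse the nut chopper by its bayonet lid

## Task

The hazelnuts are already in the bowl of the small cordless nut chopper: put its lid on so that both lugs drop through the gaps and the lid sits fully home, then turn it clockwise (seen from above) against the spring, half-way to the lock, until its pointers stand at the single long rib, where the motor pulses. Hold it there and finish while still gripping the lid in that position, because the spring turns it back when let go. Never turn it on as far as the lock click (the pair of short ribs), and leave the things standing around undisturbed.

Things in the scene. Friction and masses are not known exactly. Their poses are not given: they have to be found in the camera images.
- chopper: Small white cordless nut chopper, fixed, 113 mm diameter, 112 mm high; origin at the centre of its underside, z up. In its top, on the axis, is the lid's socket: bore of 80 mm diameter through a 5 mm lip (z = 107 to 112 mm), under it a channel of 96 mm diameter, floor at z = 100 mm. Two gaps in the lip, 24 mm wide, lie towards the chopper's own +x and -x, a diamond mark at each.
- chopper_seat (a point): Centre of the channel floor, on the chopper's axis, 100 mm above the worktop: the lid's origin is here when fully home. Lid angle = how far the lid's x axis is turned clockwise (from above) from the chopper's x axis, either way round. At 0 the lugs are mid-gap with 0.1 rad of play each way; a stop blocks anticlockwise turning beyond that. Clockwise the lugs pass under the lips.
- chopper_pulse (a point): The single long rib on the chopper's shoulder (there is an equal one opposite), at lid angle 0.60 rad, radius 51 mm, height 112 mm: the pulse position. The lid's pointer stands beside it then.
- chopper_lock (a point): The pair of short ribs on the shoulder (an equal pair opposite), at lid angle 1.15 rad, radius 51 mm, height 112 mm: the lock. From about lid angle 0.95 rad two sprung plungers resist, and at 1.15 rad they snap into the lugs: the lock click. Not to be reached.
- switch (a joint): Sprung switch ring inside the chopper, rad: 0 at rest, grows as the lugs push it clockwise (lid angle is about this value + 0.10). 0.50 = pointers at the long rib (pulse), 0.85 = lugs touch the lock plungers, about 1.0 = locked, 1.15 = end stop. Its spring turns ring and lid back with about 0.05 N m at 0, 0.13 at 0.50, 0.18 at 0.85.
- lid: The chopper's grey lid, 95 mm diameter, 50 mm high, 80 to 170 g, loose, right way up on the worktop at the start; origin at the centre of its underside. Skirt 74 mm diameter, z = 0 to 14 mm, tapering to 67 mm at its foot, where two lugs, 16 mm wide, 5 mm high, reach to radius 45 mm along the lid's +x and -x. Flat cover, 95 mm diameter, z = 14 to 22 mm. The lid is the same after half a turn.
- lid_bar (a point): Centre of the upright twist bar on the lid, 43 mm above the lid's underside: the place to grip, fingers on its long sides. The bar is 64 mm long along the lid's x, 18 mm thick along y, z = 21 to 49.5 mm, with a small pointer on the cover at each end, above the lugs.
- carton: Small printed cardboard carton 117x100x172 mm, standing behind the chopper; origin at the centre of its underside. To be left alone.
- mug: Spotted mug, 92 mm diameter, 93 mm high, with its handle, on the right; origin at the centre of its underside. To be left alone.
- garlic: Bulb of garlic, about 53 mm, on the left; origin at its underside. To be left alone.
Mind the look-alikes: they are no part of the job. What is shaped like the lid but orange is not meant.

How it is judged (in metres and radians):
On the way:
1. the lid has dropped through the gaps and sits fully home, not yet turned on (z of lid in the frame of chopper_seat below 0.004 m and horizontal distance between lid and chopper_seat below 0.005 m and angle between lid's own z axis and vertical below 0.08 rad and value of joint switch below 0.25 rad), for 0.1 s.
At the end, for the whole second after the job is handed in: The lid sits home in the socket (within 4 mm of the floor, 5 mm of the axis, 0.08 rad of level), the fingers still grip it, and it is held still with the switch ring at 0.50 rad, give or take 0.14 rad (pointers at the single long rib, within 8 degrees) (value of joint switch between 0.36 and 0.64 rad and z of lid in the frame of chopper_seat below 0.004 m and horizontal distance between lid and chopper_seat below 0.005 m and angle between lid's own z axis and vertical below 0.08 rad and contact force between the fingers and lid above 1 N and angular speed of lid below 0.2 rad/s); the arm keeps its last pose, push and grip.
It fails at once if the lid was turned on to the lock (value of joint switch above 0.9 rad).
It fails at once if the carton was disturbed (distance of carton from where it was at the start of the episode above 0.02 m).
It fails at once if the mug was disturbed (distance of mug from where it was at the start of the episode above 0.02 m).
It fails at once if the garlic was disturbed (distance of garlic from where it was at the start of the episode above 0.03 m).
It also fails if it takes over 42 s, if anything falls off the work surface, if the arm or the gripper's body presses on something with over 40 N, if the wrist force passes 120 N, or if a joint passes its speed limit or range.

## Robot

A 6-joint arm with a two-finger parallel gripper is mounted at the origin on a cart in front of the work surface, level with it; the furniture and walls round the work are solid. World frame = base frame: x ahead of the robot, y to its left, z up, the work surface at z = 0. Lengths are in mm, angles in rad, forces in N, time in s.
With the tool pointing down it reaches from about 325 to 850 mm from the base axis. Payload 15.5 kg.
Tool frame: the origin (TCP) lies midway between the tips of the shut fingers; the grasp point (between the pads) lies r.pinch_z behind it (r.pinch_z is the distance from the TCP to the grasp point, in mm); z points along the fingers, y is the line along which they close (so a half turn about z gives the same grasp; the last joint's range is limited). The gripper opens to 91 mm and grips with 3 to 60 N. Pads are 32 mm wide; open, the fingers measure 118 mm over their backs; the gripper's body (76 mm by 178 mm) begins 60 mm behind the grasp point.
Start: joints at [-1.325, 0.494, 1.345, -0, 1.302, -0.096], TCP at [209.491, -588.846, 189.315] pointing down, gripper open.
Joint ranges: [-2.91, 2.91], [-0.82, 2.16], [0.22, 2.67], [-1.22, 4.37], [0.12, 2.79], [-3.08, 3.08]. Speed limits (rad/s): [1.89, 1.89, 2.57, 3.01, 3.01, 3.01].

## Interface

Orientations are given as a rotation vector (axis times angle).
In Python, from bench import telemetry, viewer, r gives the robot as it stands.
- The arm moves only by the shell command python3 -m crank 'ROWS' [FORCE]. ROWS is JSON, a list of rows, each a list of 7 numbers: the opening, from -1 (shut) to 1 (fully open), so that 0 is half open, then the shift along the tool's x, y, z in m, then the turn, a rotation vector about the tool's x, y, z in rad. A call has 1 to 12 rows; each row is the pose to reach, as a shift and turn from the pose commanded when the call began, along the tool's axes at that moment; what a row does not reach only later rows make up. A row lasts 1/8 s, in which the tool goes at most 62.5 mm and 10.7 degrees, less where a joint would pass 70% of its speed; a pose out of reach is approached as far as the arm can. A call with a gripper value outside its range is refused whole. The fingers move at their own pace and stop on an object; FORCE is the grip in N (left out, the last holds). Time passes only in rows, so rows that repeat a pose let the fingers close. It gives the time, the measured TCP pose, the force, the opening and the grip force at its end, in the units of the state.
- telemetry.sense(): the state, without advancing time (a new reading comes with each control period).
- viewer.capture(name): name is "scene" or "top" or "wrist"; returns (picture, depth): 420x560x3 uint8, blue, green, red; 420x560 float32, mm along the optical axis (not along the pixel's ray), 0 where there is no reading.
- viewer.calibration(name): a dict with "fx", "fy", "cx", "cy" (pixels), "dist_coeffs" ([k1, k2, p1, p2, k3] as OpenCV has them; the pictures are not rectified), "R" (3x3) and "t" (3): a world point X has camera coordinates R X + t. Camera axes: x right, y down, z forward; pixel columns grow to the right and rows downward; lengths in mm; the calibration is good to about 2 mm. A picture is of the moment at which its call begins: read the wrist's pose just before it. calibration takes no time and is no camera call; for the wrist camera it gives the pose at the moment of the call.
- r.finish_job(): hands the job in; it is judged then, once.
Trained networks look in the newest picture that a camera, given by its name, has taken for a name from the list of things; names that differ only in an ending like _2 or _b are one class to them, and where a whole thing is asked for, a point or a joint stands for the part that bears it (a point fixed in the world has none). Each returns a list of dicts, best first, with "score" (0 to 1); they miss things now and then, are a little off and sometimes report something else, mostly with a low value. They report only what shows in the picture. A call takes as long as a camera call. They do not tell look-alikes from the thing itself.
- viewer.recognise(camera, name): "bbox" ([left, top, width, height] in pixels, round what is visible of it).
- viewer.place_of(camera, name): "xy" ([column, row] in pixels: a listed point, or the origin of a listed thing).
The state is a dict: "clock": time; "q": joint angles; "joint_velocities": joint speeds; "joint_torque": joint torques, N m; "tcp_pos": TCP position; "ee_rot": TCP orientation; "ft_force": force on the tool from outside, world axes, zero at the start; "torque": the same for the moment, N m; "gripper_width": opening from 0.0 (shut) to 1.0 (fully open); "grasp_force": force on a finger pad.
Only numpy, scipy, OpenCV 4.12 (cv2) and the standard library are available. Lean on these libraries where they do the work, as an engineer would, in place of code of your own. Each camera call takes 0.05 s, during which the arm holds its last target. There are 200 camera calls.

## Working session

There is one attempt and no reset: what is moved stays moved. The work goes in short steps, Python scripts to look and compute and a shell command to move; the robot and the scene stay as the last step left them, time stands still between calls to the robot, and variables do not carry over. Pictures are saved under pics/ and viewed, at most 10 in all, crops included, and the job is handed in when it is done.

```bash
mkdir -p pics; ls; cat > h.py <<'E'
import numpy as np, cv2, json
from bench import telemetry, viewer, r
from scipy.spatial.transform import Rotation as Ro
def cal(n):
    c=viewer.calibration(n); K=np.array([[c['fx'],0,c['cx']],[0,c['fy'],c['cy']],[0,0,1.]])
    return K,np.array(c['dist_coeffs'],float),np.array(c['R'],float),np.array(c['t'],float).ravel()
def atz(n,uv,z):
    K,d,R,t=cal(n); p=cv2.undistortPoints(np.array(uv,float).reshape(-1,1,2),K,d)[:,0]
    C=-R.T@t; v=np.c_[p,np.ones(len(p))]@R
    return C+v*((z-C[2])/v[:,2])[:,None]
def cloud(n,D):
    K,d,R,t=cal(n); h,w=D.shape; u,v=np.meshgrid(np.arange(w),np.arange(h))
    p=cv2.undistortPoints(np.stack([u,v],-1).reshape(-1,1,2).astype(float),K,d)[:,0]
    X=np.c_[p,np.ones(len(p))]*D.reshape(-1,1)
    return ((X-t)@R).reshape(h,w,3)
def proj(n,X):
    K,d,R,t=cal(n); return cv2.projectPoints(np.array(X,float).reshape(-1,1,3),cv2.Rodrigues(R)[0],t,K,d)[0][:,0]
E
python3 - <<'E'
from h import *
s=telemetry.sense(); print({k:np.round(v,3).tolist() for k,v in s.items()}, r.pinch_z)
for n in("top","scene"):
    im,D=viewer.capture(n); cv2.imwrite(f"pics/{n}0.png",im); np.save(f"{n}0.npy",D)
    for k in("chopper","chopper_seat","lid","lid_bar","chopper_pulse","chopper_lock","carton","mug","garlic"):
        print(n,k,[(np.round(a['xy']).tolist(),round(a['score'],2)) for a in viewer.place_of(n,k)[:4]])
E
```

```text
pics
{'clock': 0.0, 'q': [-1.324, 0.494, 1.346, -0.0, 1.302, -0.096], 'joint_velocities': [-0.001, 0.0, -0.0, 0.001, 0.0, 0.001], 'joint_torque': [0.002, -87.883, -38.185, 0.071, 0.053, -0.0], 'tcp_pos': [209.38, -588.435, 188.735], 'ee_rot': [-3.095, -0.534, 0.0], 'ft_force': [0.08, 0.771, -0.294], 'torque': [0.0, -0.053, -0.002], 'grasp_force': 0.0, 'gripper_width': 0.997} 18.8
top chopper [([329.0, 205.0], 0.74)]
top chopper_seat [([333.0, 194.0], 0.82)]
top lid [([282.0, 263.0], 0.9), ([166.0, 297.0], 0.56)]
top lid_bar [([278.0, 257.0], 0.97), ([164.0, 293.0], 0.57)]
top chopper_pulse [([329.0, 209.0], 0.61)]
top chopper_lock [([322.0, 206.0], 0.8)]
top carton [([293.0, 164.0], 0.72)]
top mug [([402.0, 223.0], 0.65)]
top garlic [([215.0, 283.0], 0.68), ([326.0, 205.0], 0.57)]
scene chopper [([320.0, 202.0], 0.66)]
scene chopper_seat [([319.0, 175.0], 0.69)]
scene lid [([207.0, 358.0], 0.97), ([314.0, 260.0], 0.92)]
scene lid_bar [([205.0, 348.0], 0.76), ([310.0, 249.0], 0.56), ([326.0, 183.0], 0.43), ([319.0, 200.0], 0.35)]
scene chopper_pulse [([324.0, 183.0], 0.73)]
scene chopper_lock [([317.0, 185.0], 0.69)]
scene carton [([265.0, 189.0], 0.76), ([317.0, 185.0], 0.46)]
scene mug [([390.0, 187.0], 0.62)]
scene garlic [([254.0, 311.0], 0.82)]
```

```bash
python3 - <<'E'
from h import *
im=cv2.imread("pics/top0.png"); cv2.imwrite("pics/top_crop.png",cv2.resize(im[120:340,120:450],None,fx=2.4,fy=2.4,interpolation=cv2.INTER_CUBIC))
D=np.load("top0.npy"); P=cloud("top",D)
for u,v in((333,194),(278,257),(164,293),(293,164),(402,223),(215,283),(300,275),(240,240)): print((u,v),P[v,u].round())
print(atz("top",[(278,257),(164,293)],43).round(1),atz("top",[(333,194)],100).round(1))
print(atz("scene",[(205,348),(310,249)],43).round(1),atz("scene",[(319,175)],100).round(1))
E
```

```text
(333, 194) [569. -22.  95.]
(278, 257) [436. 220.  43.]
(164, 293) [437. 609.  60.]
(293, 164) [692.  78. 152.]
(402, 223) [ 406. -215.   58.]
(215, 283) [423. 444.  30.]
(300, 275) [364. 167.  -1.]
(240, 240) [549. 319.  -4.]
[[435.9 220.2  43. ]
 [441.7 611.5  43. ]] [[566.8 -21.1 100. ]]
[[433.2 611.1  43. ]
 [430.4 213.2  43. ]] [[571.8 -24.8 100. ]]
```

View pics/top_crop.png

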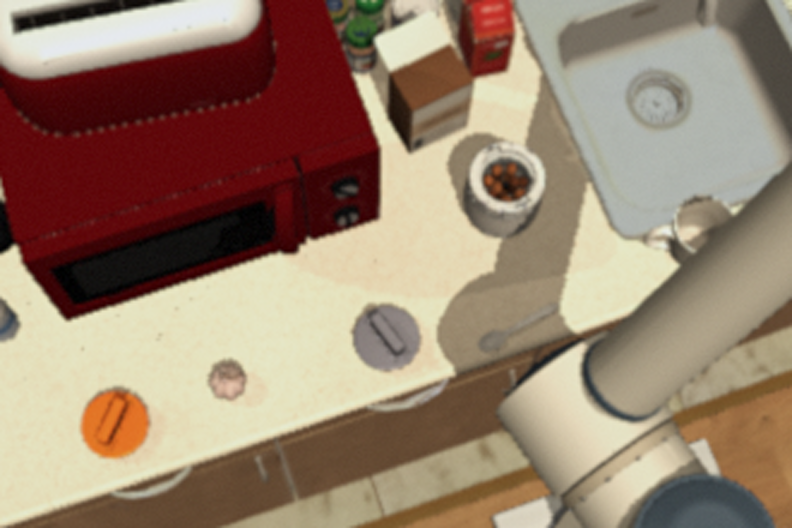

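View pics/scene0.png

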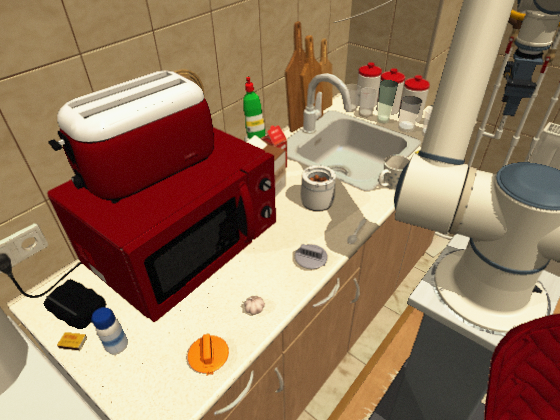

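Candidates for the lid are the grey one at top-image (278,257), world ≈(436,220), and the orange one at (164,293). Grey fits the description and the enlarged crop confirms it: grey disc with an upright bar. The chopper is at about (333,194) with the carton behind it, the mug is on the right and the garlic on the left.

```bash
cat >> h.py <<'E'
def bar(P,c,z0=36,z1=60,rad=45):
    m=(np.hypot(P[...,0]-c[0],P[...,1]-c[1])<rad)&(P[...,2]>z0)&(P[...,2]<z1)
    Q=P[m][:,:2]; (cx,cy),(w,h),a=cv2.minAreaRect(Q.astype(np.float32)); e=np.linalg.eigh(np.cov(Q.T))[1][:,1]
    return len(Q),Q.mean(0).round(1),(round(cx,1),round(cy,1)),(round(w),round(h)),round(float(np.arctan2(e[1],e[0]))%np.pi,3)
def go(x,y,z,yaw):
    "shift (mm, tool axes) and turn from present measured pose; yaw = world angle of tool x (half turn free)"
    s=telemetry.sense(); R=Ro.from_rotvec(s['ee_rot']).as_matrix(); d=R.T@(np.array([x,y,z])-s['tcp_pos'])
    for k in(0,np.pi):
        c,q=np.cos(yaw+k),np.sin(yaw+k); G=np.array([[c,q,0],[q,-c,0],[0,0,-1.]])
        print("shift",d.round(1),"turn",Ro.from_matrix(R.T@G).as_rotvec().round(3))
    print("q",np.round(s['q'],2),"tcp",np.round(s['tcp_pos'],1),"yawx",round(float(np.arctan2(R[1,0],R[0,0])),3))
E
python3 - <<'E'
from h import *
D=np.load("top0.npy"); P=cloud("top",D)
print(bar(P,(436,220)))
m=(P[...,2]>170)&(P[...,2]<450)&(P[...,0]>300)&(P[...,1]>-100); Q=P[m]
for y in range(0,500,50):
    q=Q[(Q[:,1]>y)&(Q[:,1]<y+50)]
    if len(q): print(y,q[:,0].min().round(),q[:,2].max().round(),np.median(q[:,2]).round())
print("microwave min y",Q[Q[:,0]<750][:,1].min())
c=(569,-22); m=(np.hypot(P[...,0]-c[0],P[...,1]-c[1])<75)&(P[...,2]>104)&(P[...,2]<125); q=P[m]
print(len(q),cv2.minEnclosingCircle(q[:,:2].astype(np.float32)),np.median(q[:,2]))
m=(P[...,2]>130)&(P[...,2]<180)&(P[...,0]>550)&(P[...,0]<800)&(abs(P[...,1]-60)<90); print("carton",P[m].min(0),P[m].max(0))
go(436,220,300,0); 
E
```

```text
(116, array([426.6, 212.8]), (427.6, 211.7), (62, 20), 0.296)
0 779.0 409.0 296.0
50 784.0 408.0 291.0
100 799.0 412.0 310.0
150 584.0 421.0 269.0
200 577.0 430.0 269.0
250 558.0 450.0 272.0
300 559.0 450.0 272.0
350 597.0 450.0 273.0
400 596.0 450.0 272.0
450 597.0 450.0 272.0
microwave min y 161.03081142569727
369 ((566.395751953125, -12.957584381103516), 55.518131256103516) 111.73322168069888
carton [686.77340107 -12.98384191 130.09859043] [799.86393475 101.16779036 179.77381828]
shift [ 484.5 -686.2 -110.7] turn [-0.    -0.     0.342]
shift [ 484.5 -686.2 -110.7] turn [ 0.  -0.  -2.8]
q [-1.32  0.49  1.35  0.    1.3  -0.1 ] tcp [ 209.5 -588.8  189.3] yawx 0.342
```

```bash
python3 - <<'E'
from h import *
K,d,R,t=cal("wrist"); s=telemetry.sense(); T=Ro.from_rotvec(s['ee_rot']).as_matrix()
print("cam in tool",T.T@(-R.T@t-s['tcp_pos']),"axes",(T.T@R.T).round(2).tolist(),K[0,0])
E
python3 -m crank '[[1,0.2,-0.19,-0.14,0,0,0],[1,0.465,-0.439,-0.17,0,0,0],[1,0.465,-0.439,-0.17,0,0,0],[1,0.465,-0.439,-0.17,0,0,0],[1,0.465,-0.439,-0.17,0,0,0],[1,0.465,-0.439,-0.17,0,0,0],[1,0.465,-0.439,-0.17,0,0,0],[1,0.465,-0.439,-0.17,0,0,0],[1,0.465,-0.439,-0.17,0,0,0],[1,0.465,-0.439,-0.17,0,0,0],[1,0.465,-0.439,-0.17,0,0,0],[1,0.465,-0.439,-0.17,0,0,0]]' 20
```

```text
cam in tool [  72.30912166   -0.38275486 -194.84535382] axes [[-0.0, -0.97, -0.25], [1.0, -0.0, 0.0], [-0.0, -0.25, 0.97]] 320.8341109590458
clock: 2.5
tcp_pos: [501.4, -17.3, 359.8]
ee_rot: [3.095, 0.539, 0.002]
ft_force: [0.1, -0.4, -1.4]
gripper_width: 1.0
grasp_force: 0.0
```

```bash
python3 - <<'E'
from h import *
im,D=viewer.capture("wrist"); cv2.imwrite("pics/w1.png",im); np.save("w1.npy",D)
P=cloud("wrist",D)
for k in("chopper_seat","chopper_pulse","chopper_lock"):
    L=viewer.place_of("wrist",k)[:4]
    for a in L: print(k,np.round(a['xy']),round(a['score'],2),atz("wrist",[a['xy']],100 if "seat" in k else 112).round(1))
c=(567,-17); m=(np.hypot(P[...,0]-c[0],P[...,1]-c[1])<75)&(P[...,2]>106)&(P[...,2]<120); q=P[m]
C,rr=cv2.minEnclosingCircle(q[:,:2].astype(np.float32)); print(len(q),C,rr,np.median(q[:,2]))
u,v=proj("wrist",[[C[0],C[1],112]])[0].astype(int); print(u,v)
# rectified top view of shoulder plane z=112, 0.3 mm/px
g=np.arange(-66,66,.25); X,Y=np.meshgrid(g,g); G=np.stack([C[0]+X,C[1]+Y,np.full_like(X,112)],-1)
mp=proj("wrist",G).reshape(*X.shape,2).astype(np.float32)
cv2.imwrite("pics/w1r.png",cv2.remap(im,mp[...,0],mp[...,1],cv2.INTER_CUBIC))
E
```

```text
chopper_seat [294. 135.] 0.63 [[562.8 -13.9 100. ]]
chopper_pulse [267. 162.] 0.59 [[515.6   9.1 112. ]]
chopper_lock [259. 138.] 0.85 [[543.4  29.6 112. ]]
2010 (566.846923828125, -12.413765907287598) 54.90763854980469 110.74325500331827
293 131
```

View pics/w1.png

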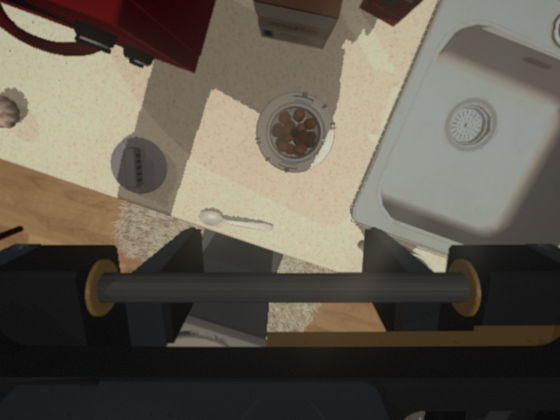

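View pics/w1r.png

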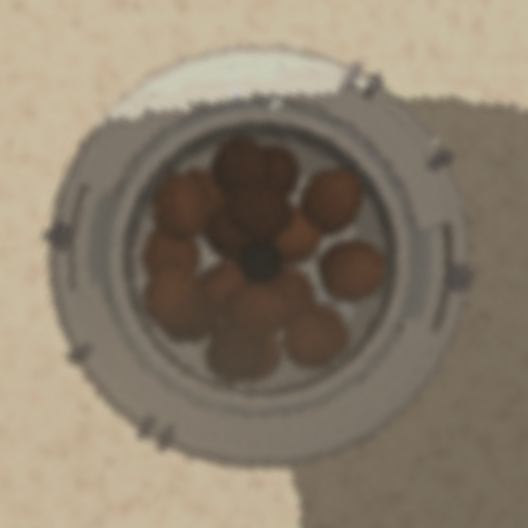

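The wrist view shows the chopper at about (293,131) with nuts and the lid at (138,165), and the rectified view shows diamonds at (60,236) and (458,277). That gives chopper yaw ≈0.10 and centre ≈(566,-14). The single ribs at -0.50 and the pairs at about -1.04 agree with the description.

```bash
python3 - <<'E'
from h import *
P=cloud("wrist",np.load("w1.npy"))
print(bar(P,(432,215))); print(bar(P,(432,215),14,30,60))
go(430,214,200,0.297)
E
```

```text
(520, array([429.8, 209.2]), (428.5, 210.1), (63, 19), 0.292)
(1854, array([431. , 207.4]), (428.1, 211.0), (93, 92), 1.553)
shift [  12.4 -244.   159.1] turn [-0.     0.001  0.044]
shift [  12.4 -244.   159.1] turn [-1.000e-03 -0.000e+00 -3.098e+00]
q [-0.16  0.18  1.36 -0.    1.6   1.07] tcp [500.  -20.1 359.1] yawx 0.341
```

```bash
python3 -m crank '[[1,0.01,-0.06,0,0,0,0.044],[1,0.01,-0.12,0.02,0,0,0.044],[1,0.01,-0.18,0.08,0,0,0.044],[1,0.01,-0.24,0.14,0,0,0.044],[1,0.01,-0.24,0.16,0,0,0.044],[1,0.01,-0.24,0.16,0,0,0.044],[1,0.01,-0.24,0.16,0,0,0.044],[1,0.01,-0.24,0.16,0,0,0.044]]' 20
python3 - <<'E'
from h import *
im,D=viewer.capture("wrist"); cv2.imwrite("pics/w2.png",im); np.save("w2.npy",D)
P=cloud("wrist",D)
print(bar(P,(428.5,210.5))); print(bar(P,(428.5,210.5),14,30,60))
for a in viewer.place_of("wrist","lid_bar")[:2]: print(np.round(a['xy']),a['score'],atz("wrist",[a['xy']],43))
go(428.5,210.5,24,0.292)
E
```

```text
clock: 3.7
tcp_pos: [430.8, 209.4, 200.7]
ee_rot: [-3.107, -0.464, -0.004]
ft_force: [-0.1, -0.2, 1.3]
gripper_width: 1.004
grasp_force: 0.0
(933, array([429.6, 214.6]), (428.1, 214.5), (63, 18), 0.302)
(3782, array([430.9, 215. ]), (427.9, 214.2), (94, 93), 1.874)
[275. 194.] 0.84 [[426.79932992 217.67180566  43.        ]]
shift [ -1.9  -1.5 176.4] turn [ 0.    -0.002  0.004]
shift [ -1.9  -1.5 176.4] turn [ 3.000e-03  0.000e+00 -3.137e+00]
q [ 0.33  0.27  1.68 -0.    1.18  1.6 ] tcp [430.4 209.5 200.4] yawx 0.296
```

View pics/w2.png

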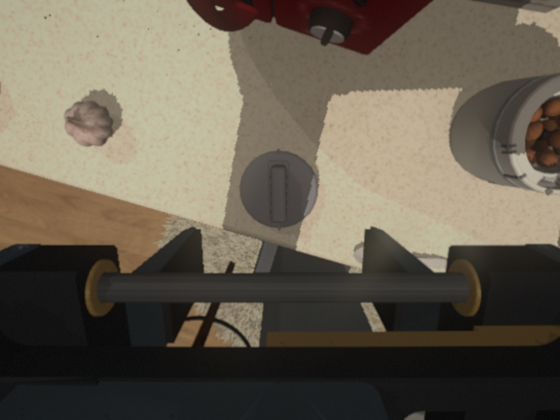

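```bash
python3 -m crank '[[0.3,-0.001,-0.0055,0.06,0,0,0.005],[0.3,-0.001,-0.0055,0.12,0,0,0.005],[0.3,-0.001,-0.0055,0.155,0,0,0.005],[0.3,-0.001,-0.0055,0.172,0,0,0.005],[0.3,-0.001,-0.0055,0.172,0,0,0.005],[-1,-0.001,-0.0055,0.172,0,0,0.005],[-1,-0.001,-0.0055,0.172,0,0,0.005],[-1,-0.001,-0.0055,0.172,0,0,0.005],[-1,-0.001,-0.0055,0.172,0,0,0.005],[-1,-0.001,-0.0055,0.172,0,0,0.005],[-1,-0.001,-0.0055,0.172,0,0,0.005]]' 40
```

```text
clock: 5.18
tcp_pos: [426.8, 215.1, 27.3]
ee_rot: [3.108, 0.458, -0.0]
ft_force: [-0.8, 0.4, 0.7]
gripper_width: 0.025
grasp_force: 0.0
```

```bash
python3 - <<'E'
from h import *
for n in("wrist","top"):
    im,D=viewer.capture(n); np.save(f"{n}3.npy",D); P=cloud(n,D); print(n,bar(P,(428,214)),[ (np.round(a['xy']).tolist(),round(a['score'],2)) for a in viewer.place_of(n,"lid_bar")[:2]])
    if n=="wrist": a=im[100:400,130:430]
    else: b=im[200:300,220:320]
cv2.imwrite("pics/m3.png",np.hstack([cv2.resize(a,(400,400)),cv2.resize(b,(400,400),interpolation=cv2.INTER_CUBIC)]))
print(telemetry.sense()['gripper_width'],telemetry.sense()['grasp_force'],telemetry.sense()['ft_force'])
E
```

```text
wrist (1305, array([447.7, 220.6]), (437.8, 219.7), (44, 20), 0.233) [([285.0, 250.0], 0.73)]
top (0, array([nan, nan]), (0.0, 0.0), (0, 0), nan) []
0.003334027570741157 0.0 [ 0.40902204  0.26797866 -0.18067176]
  avg = a.mean(axis, **keepdims_kw)
  ret = um.true_divide(
h.py:20: RuntimeWarning: Degrees of freedom <= 0 for slice
  Q=P[m][:,:2]; (cx,cy),(w,h),a=cv2.minAreaRect(Q.astype(np.float32)); e=np.linalg.eigh(np.cov(Q.T))[1][:,1]
  c *= np.true_divide(1, fact)
  c *= np.true_divide(1, fact)
h.py:21: RuntimeWarning: Mean of empty slice.
  return len(Q),Q.mean(0).round(1),(round(cx,1),round(cy,1)),(round(w),round(h)),round(float(np.arctan2(e[1],e[0]))%np.pi,3)
```

View pics/m3.png

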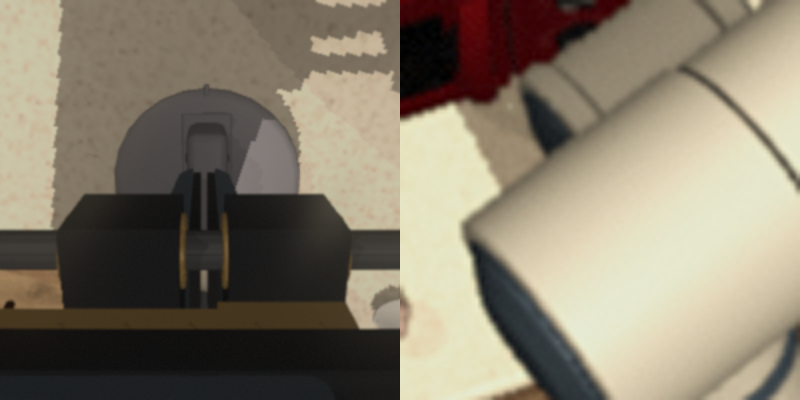

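```bash
python3 - <<'E'
from h import *
s=telemetry.sense(); T=Ro.from_rotvec(s['ee_rot']).as_matrix()
P=(cloud("wrist",np.load("wrist3.npy"))); Q=(P-s['tcp_pos'])@T
for lab,z0,z1 in(("bar",38,60),("cover",14,30)):
    m=(P[...,2]>z0)&(P[...,2]<z1)&(np.hypot(P[...,0]-435,P[...,1]-217)<75)
    q=Q[m]; print(lab,len(q),"tool x",np.percentile(q[:,0],[0,2,50,98,100]).round(1),"y",np.percentile(q[:,1],[0,2,50,98,100]).round(1),np.median(P[m][:,2]))
    vs=np.argwhere(m); print(vs.min(0),vs.max(0))
K,d,R,t=cal("wrist"); print(proj("wrist",[s['tcp_pos'],s['tcp_pos']-18.8*T[:,2],s['tcp_pos']-60*T[:,2]]))
D=np.load("wrist3.npy"); print(D[190:330:10,285],P[190:330:10,285].round())
E
```

```text
bar 1279 tool x [-11.2  -6.7  22.4  32.6  32.9] y [-10.3  -7.6   0.4   9.5  10.4] 48.58169419185176
[196 264] [272 301]
cover 7192 tool x [-5.4 -3.3 20.6 45.4 50. ] y [-45.8 -41.6   1.9  44.1  48.4] 19.261629125567218
[163 216] [244 354]
[[283.11194644 242.31707045]
 [283.18120268 253.48908353]
 [283.39193521 287.49461446]]
[202.61115 181.08676 178.8305  179.39398 176.05556 162.2138  159.99661
 159.71477 157.07997  82.86832  82.24517  83.76084 155.49136 694.62195] [[ 459.  224.   23.]
 [ 458.  223.   45.]
 [ 453.  222.   49.]
 [ 448.  220.   50.]
 [ 444.  219.   55.]
 [ 443.  219.   69.]
 [ 439.  218.   72.]
 [ 435.  217.   74.]
 [ 431.  215.   78.]
 [ 459.  225.  147.]
 [ 457.  224.  148.]
 [ 454.  223.  147.]
 [ 414.  210.   84.]
 [ 109.  114. -390.]]
```

```bash
python3 - <<'E'
from h import *
s=telemetry.sense(); T=Ro.from_rotvec(s['ee_rot']).as_matrix()
D=np.load("wrist3.npy");P=cloud("wrist",D); Q=(P-s['tcp_pos'])@T
np.set_printoptions(linewidth=200,suppress=True)
print("tool z, rows 215..290, cols 262..308 step4"); 
for v in range(205,300,6): print(v,Q[v,258:314:4,2].round().astype(int),Q[v,258:314:4,0].round().astype(int))
D2=np.load("w2.npy"); print("w2 depth near left tip"); 
K,d,R,t=cal("wrist"); c=cv2.undistortPoints(np.array([[[193,234.]],[[199,240]],[[188,245]]]),K,d)[:,0]
for (u,v),a in zip([(193,234),(199,240),(188,245)],c):
    X=np.r_[a,1]*D2[v,u]; print(((X-t)@R-s['tcp_pos'])@T)
im=cv2.imread("pics/m3.png")
E
```

```text
tool z, rows 215..290, cols 262..308 step4
205 [  8   8   7 -18 -22 -21 -22 -21 -20 -21 -21   5   8  10] [23 23 23 29 30 30 30 30 30 30 30 23 23 22]
211 [  9   8   8 -20 -20 -22 -23 -22 -22 -22 -21   4   8   8] [19 19 19 26 26 27 27 27 27 27 26 20 19 19]
217 [   7    7    7  -19  -22  -23  -22  -22  -21  -20  -22    4    7 -195] [15 15 15 22 23 23 23 23 23 23 23 16 15 72]
223 [  8   8   8 -18 -20 -22 -21 -23 -22 -22 -21   5   8   7] [11 11 11 18 19 20 19 20 20 20 19 11 11 11]
229 [  7   8 -28 -28 -29 -24 -21 -24 -25 -29 -29   4   7   7] [ 7  6 18 18 18 17 16 17 17 18 18  8  7  7]
235 [  7 -38 -38 -40 -35 -34 -21 -36 -36 -39 -40 -39   7   8] [ 2 18 18 19 17 17 12 17 17 18 19 18  2  2]
241 [  9 -48 -48 -48 -44 -43 -22 -44 -44 -47 -49 -48   7   7] [-2 19 18 18 17 17  9 17 17 18 19 19 -2 -2]
247 [-108 -109 -108  -55  -53  -52  -22  -52  -52  -56 -108 -109 -109 -110] [39 39 39 18 17 17  5 17 17 18 38 39 39 39]
253 [-113 -114 -114  -62  -58  -59  -22  -60  -60  -63 -108 -113 -114 -113] [39 39 39 18 16 17  2 17 17 18 37 39 39 39]
259 [-118 -117 -111  -70  -66  -66  -21  -66  -66  -70 -108 -
[... 238 characters left out ...]
 -125 -125 -125] [ 39  39  37  32  17  17 -10  17  17  18  37  39  39  39]
277 [-126 -126 -122 -117 -118 -118 -118 -119 -118 -117 -122 -126 -126 -126] [38 38 36 34 34 34 34 34 34 34 36 38 38 38]
283 [-126 -127 -123 -120 -118 -118 -120 -119 -119 -120 -123 -126 -127 -126] [36 37 35 33 33 32 33 33 33 33 35 37 37 37]
289 [-126 -126 -122 -120 -120 -120 -119 -120 -120 -121 -124 -126 -126 -126] [35 35 33 32 31 32 31 32 32 32 34 35 35 35]
295 [-127 -126 -123 -121 -121 -118 -120 -120 -121 -120 -123 -126 -126 -127] [34 33 32 30 30 29 30 30 31 30 32 33 33 34]
w2 depth near left tip
[ 16.89996577 -48.07601752 -32.84799244]
[ 12.26668139 -46.04893647 -29.41076611]
[ 17.12287186 -45.89479491 -49.82658046]
```

```bash
python3 - <<'E'
from h import *
s=telemetry.sense(); T=Ro.from_rotvec(s['ee_rot']).as_matrix()
K,d,R,t=cal("wrist"); D=np.load("w2.npy"); Q=(cloud("wrist",D)-s['tcp_pos'])@T
np.set_printoptions(linewidth=200,suppress=True)
for v in range(224,262,3): print(v,Q[v,184:208:3,2].round().astype(int),Q[v,184:208:3,0].round().astype(int),Q[v,199,1].round())
for n in("scene",):
    im,D=viewer.capture(n); P=cloud(n,D)
    m=(np.hypot(P[...,0]-s['tcp_pos'][0],P[...,1]-s['tcp_pos'][1])<70)&(P[...,2]>5)
    vs=np.argwhere(m); print(vs.min(0),vs.max(0)); (a,b),(c,e)=vs.min(0),vs.max(0)
    cr=im[max(a-10,0):c+15,max(b-20,0):e+20]; f=min(780/cr.shape[1],580/cr.shape[0]); cv2.imwrite("pics/s4.png",cv2.resize(cr,None,fx=f,fy=f,interpolation=cv2.INTER_CUBIC))
E
```

```text
224 [1039 1030 1030 1041 1050 1059 1045  209] [-307 -304 -304 -308 -311 -313 -309  -52] -342.0
227 [1038 1043  -26  -25 1046 1054 1054 1045] [-319 -321   19   18 -322 -325 -325 -322] -341.0
230 [ -32  -31  -30  -28  -26  -25 1038 1055] [  19   19   18   17   17   17 -332 -338] -47.0
233 [ -36  -35  -33  -29  -32  -28 1025 1047] [  19   18   18   16   17   16 -341 -348] -46.0
236 [ -40  -39  -37  -37  -34  -29 1047 1057] [  18   18   17   17   16   15 -361 -364] -46.0
239 [ -44  -41  -41  -39  -34  -29 1040 1036] [  18   17   17   16   15   13 -372 -370] -46.0
242 [ -45  -45  -46  -41  -35  -30 1053 1057] [  17   17   17   15   13   11 -389 -391] -46.0
245 [ -49  -49  -46  -41  -35  -29 1034 1035] [  17   17   16   14   12    9 -395 -395] -46.0
248 [ -52  -51  -46  -41  -35  -31 1036 1037] [  17   16   14   12   10    8 -409 -409] -46.0
251 [ -56  -52  -47  -42  -36  -30  -25 1036] [  17   15   13   11    9    6    4 -422] -46.0
254 [ -56  -50  -46  -42  -37  -32  -24 1033] [  15   13   11    9    7    5    2 -434] -46.0
257 [ -56  -53  -48  -42  -37  -32  -25 1033] [  13   12   10    7    6    3    0 -447] -46.0
260 [ -56  -52  -47  -44  -37  -32  -25 1032] [  12   10    8    7    4    2   -2 -460] -46.0
[101 288] [268 343]
```

View pics/s4.png

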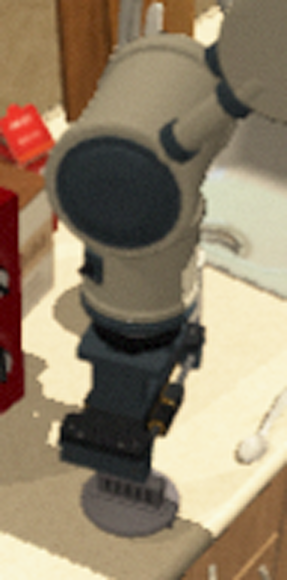

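The scene crop shows the fingers shut just above the bar, with the grey lid unmoved below. Depth agrees: the real fingertips sit about 24 mm above the reported TCP, so the grip needs to go about 26 mm lower.

```bash
python3 -m crank '[[0.3,0,0,0,0,0,0],[0.3,0,0,0,0,0,0],[0.3,0,0,0,0,0,0],[0.3,0,0,0.010,0,0,0],[0.3,0,0,0.020,0,0,0],[0.3,0,0,0.025,0,0,0],[0.3,0,0,0.025,0,0,0],[-1,0,0,0.025,0,0,0],[-1,0,0,0.025,0,0,0],[-1,0,0,0.025,0,0,0],[-1,0,0,0.025,0,0,0],[-1,0,0,0.025,0,0,0]]' 40
```

```text
clock: 6.92
tcp_pos: [426.9, 215.0, 2.4]
ee_rot: [-3.108, -0.458, -0.0]
ft_force: [-0.4, -2.0, 2.8]
gripper_width: 0.195
grasp_force: 40.0
```

```bash
python3 -m crank '[[-1,0,0,-0.04,0,0,0],[-1,0,0,-0.1,0,0,0],[-1,0,0,-0.155,0,0,0],[-1,0.015,0.06,-0.165,0,0,0.05],[-1,0.03,0.12,-0.165,0,0,0.1],[-1,0.045,0.18,-0.165,0,0,0.15],[-1,0.06,0.235,-0.165,0,0,0.19],[-1,0.066,0.259,-0.165,0,0,0.19],[-1,0.066,0.259,-0.165,0,0,0.19],[-1,0.066,0.259,-0.165,0,0,0.19],[-1,0.066,0.259,-0.165,0,0,0.19]]'
python3 - <<'E'
from h import *
go(565,-14.4,110,0.103); go(565,-14.4,110,0.103)
im,D=viewer.capture("wrist"); np.save("w5.npy",D)
s=telemetry.sense(); T=Ro.from_rotvec(s['ee_rot']).as_matrix(); P=cloud("wrist",D); Q=(P-s['tcp_pos'])@T
for lab,a,b in(("bar",-26,-15),("cover",1,14)):
    m=(Q[...,2]>a)&(Q[...,2]<b)&(np.hypot(Q[...,0],Q[...,1])<60); q=Q[m]
    print(lab,len(q),np.percentile(q[:,0],[1,98,100]).round(1),np.percentile(q[:,1],[0,2,98,100]).round(1),np.median(q[:,2]).round(1))
m=(P[...,2]>106)&(P[...,2]<118)&(np.hypot(P[...,0]-566,P[...,1]+14)<70); q=P[m][:,:2]; print("chopper",len(q),cv2.minEnclosingCircle(q.astype(np.float32)))
cv2.imwrite("pics/w5.png",im)
print(telemetry.sense()['gripper_width'],telemetry.sense()['grasp_force'])
E
```

```text
clock: 8.3
tcp_pos: [564.2, -12.7, 167.4]
ee_rot: [-3.137, -0.164, 0.001]
ft_force: [0.6, -0.2, -2.1]
gripper_width: 0.192
grasp_force: 40.0
shift [ 0.7  1.7 57.4] turn [-0.     0.     0.001]
shift [ 0.7  1.7 57.4] turn [-1.00e-03 -0.00e+00 -3.14e+00]
q [-0.13  0.43  1.53  0.    1.18  1.34] tcp [564.2 -12.7 167.4] yawx 0.104
shift [ 0.7  1.7 57.4] turn [-0.     0.     0.001]
shift [ 0.7  1.7 57.4] turn [-1.00e-03 -0.00e+00 -3.14e+00]
q [-0.13  0.43  1.53  0.    1.18  1.34] tcp [564.2 -12.7 167.4] yawx 0.104
bar 6359 [ 5.1 44.7 49.8] [-46.6 -41.4  40.1  45.6] -16.8Traceback (most recent call last):
  File "<stdin>", line 7, in <module>
    return _quantile_unchecked(
        a, q, axis, out, overwrite_input, method, keepdims, weights)
    return _ureduce(a,
                    func=_quantile_ureduce_func,
    ...<5 lines>...
                    overwrite_input=overwrite_input,
                    method=method)
    r = func(a, **kwargs)
    result = _quantile(arr,
                       quantiles=q,
    ...<2 lines>...
                       out=out,
                       weights=wgt)
    slices_having_nans = np.isnan(arr[-1, ...])
                                  ~~~^^^^^^^^^
IndexError: index -1 is out of bounds for axis 0 with size 0
```

```bash
python3 - <<'E'
from h import *
im,D=viewer.capture("wrist"); np.save("w5.npy",D); cv2.imwrite("pics/w5.png",cv2.resize(im[40:340,80:480],None,fx=2,fy=2))
P=cloud("wrist",D); s=telemetry.sense(); T=Ro.from_rotvec(s['ee_rot']).as_matrix(); Q=(P-s['tcp_pos'])@T
m=(abs(Q[...,2]+17)<5)&(np.hypot(Q[...,0],Q[...,1])<60)&(Q[...,0]>0); q=Q[m][:,:2]; q=q[cv2.convexHull(q.astype(np.float32),returnPoints=False).ravel()]
def fit(q):
    A=np.c_[2*q,np.ones(len(q))]; b,*_=np.linalg.lstsq(A,(q**2).sum(1),rcond=None); return b[:2].round(1),round(float(np.sqrt(b[2]+b[:2]@b[:2])),1)
q=q[q[:,0]>8]; print("cover in tool",fit(q))
m=(P[...,2]>104)&(P[...,2]<120)&(np.hypot(P[...,0]-566,P[...,1]+14)<70); q=P[m]; print("chopper",len(q),q.min(0),q.max(0))
h=q[cv2.convexHull(q[:,:2].astype(np.float32),returnPoints=False).ravel()][:,:2]; f=h[h[:,0]>566+8]; print(len(f),fit(f))
E
```

```text
cover in tool (array([ 1.5, -0.5]), 46.6)
chopper 2018 [570.23948578 -60.9737992  104.18052194] [620.95651951  41.90723238 114.11618115]
28 (array([568. , -11.7]), 53.2)
```

View pics/w5.png

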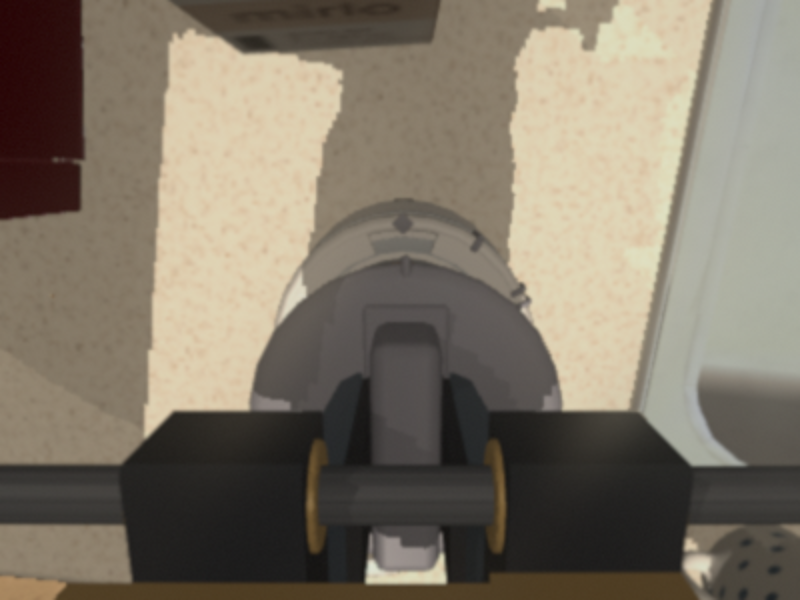

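```bash
python3 - <<'E'
from h import *
from scipy.optimize import least_squares
s=telemetry.sense(); T=Ro.from_rotvec(s['ee_rot']).as_matrix()
uv=[(281,151.5),(318.5,160.5),(340,186.5)]; W=atz("wrist",uv,112)[:,:2]
a=np.array([0,-.6,-1.15]); rr=np.array([50,51,51])
f=lambda p:(p[:2]+rr[:,None]*np.c_[np.cos(p[2]+a),np.sin(p[2]+a)]-W).ravel()
o=least_squares(f,[566,-14,.1]); print(o.x.round(3),o.fun.round(1))
ptr=atz("wrist",[(282.5,171.5)],s['tcp_pos'][2]-2+24)[0]; print("pointer tool",((ptr-s['tcp_pos'])@T).round(1))
L=s['tcp_pos']+T@[1.3,-.3,0]; print("lid",L.round(1)," move in tool",((np.r_[o.x[:2],0]-L)@T)[:2].round(1))
E
```

```text
[ 5.68165e+02 -1.21230e+01  1.32000e-01] [ 0.2  0.2  0.   0.3 -0.2 -0.5]
pointer tool [ 48.6  -0.5 -22. ]
lid [565.7 -12.5 167.4]  move in tool [ 2.5 -0.1]
```

The close view shows the diamond at (402,223) and the lid pointer at (405,263), nearly in line. The lid needs about 2.4 mm along tool x and a turn of about -0.02.

```bash
python3 -m crank '[[-1,0.0024,0,0.02,0,0,-0.02],[-1,0.0024,0,0.04,0,0,-0.02],[-1,0.0024,0,0.05,0,0,-0.02],[-1,0.0024,0,0.054,0,0,-0.02],[-1,0.0024,0,0.058,0,0,-0.02],[-1,0.0024,0,0.058,0,0,-0.02]]'
```

```text
clock: 9.15
tcp_pos: [567.3, -13.6, 109.5]
ee_rot: [3.136, 0.193, 0.0]
ft_force: [0.9, 0.5, -0.9]
gripper_width: 0.195
grasp_force: 40.0
```

```bash
python3 -m crank '[[-1,0,0,0.003,0,0,0],[-1,0,0,0.005,0,0,0],[-1,0,0,0.007,0,0,0],[-1,0,0,0.008,0,0,0],[-1,0,0,0.008,0,0,0]]'
```

```text
clock: 9.78
tcp_pos: [567.3, -13.6, 102.4]
ee_rot: [3.135, 0.193, 0.001]
ft_force: [-5.9, 0.5, 18.0]
gripper_width: 0.196
grasp_force: 40.0
```

The lid is at seat height with a reaction of 18 N, so the lugs are through. I'll start turning and check the torque as it goes.

```bash
python3 -m crank '[[-1,-0.0006,0,0,0,0,0],[-1,-0.0006,-0.0001,0,0,0,0.1],[-1,-0.0006,-0.0002,0,0,0,0.2],[-1,-0.0006,-0.0004,0,0,0,0.3],[-1,-0.0006,-0.0004,0,0,0,0.3]]'; python3 -c "
from h import *
s=telemetry.sense();print(s['torque'].round(3) if hasattr(s['torque'],'round') else s['torque'],s['ft_force']); go(567,-13,102,-.47)"
```

```text
clock: 10.4
tcp_pos: [567.5, -13.2, 102.4]
ee_rot: [-3.129, 0.281, -0.004]
ft_force: [0.1, 2.1, 12.9]
gripper_width: 0.195
grasp_force: 40.0
[ 0.539  0.39  -0.133] [ 0.08619849  2.06427507 12.92156938]
shift [-0.5 -0.1  0.4] turn [-0.001 -0.002  0.291]
shift [-0.5 -0.1  0.4] turn [ 3.000e-03 -1.000e-03 -2.851e+00]
q [-0.13  0.51  1.59  0.    1.03  1.62] tcp [567.5 -13.2 102.4] yawx -0.179
```

```bash
python3 -m crank '[[-1,0,-0.0001,0,0,0,0.1],[-1,0,-0.0002,0,0,0,0.2],[-1,0,-0.0004,0,0,0,0.29],[-1,0,-0.0004,0,0,0,0.29],[-1,0,-0.0004,0,0,0,0.29]]'; python3 - <<'E'
from h import *
s=telemetry.sense();print(np.round(s['torque'],3)); go(567,-13,102,-.47)
im,D=viewer.capture("wrist"); cv2.imwrite("pics/w6.png",cv2.resize(im[100:280,170:410],None,fx=3.3,fy=3.3,interpolation=cv2.INTER_CUBIC))
P=cloud("wrist",D); c=(568,-12.5); m=(np.hypot(P[...,0]-c[0],P[...,1]-c[1])<47)&(P[...,2]>112)&(P[...,2]<130)
print("cover z",np.median(P[m][:,2]), m.sum(), np.percentile(P[m][:,2],[5,95]))
E
```

```text
clock: 11.02
tcp_pos: [567.6, -12.7, 102.4]
ee_rot: [-3.055, 0.727, -0.004]
ft_force: [-0.6, 3.1, 12.3]
gripper_width: 0.196
grasp_force: 40.0
[ 0.849  0.292 -0.183]
shift [-0.4  0.6  0.3] turn [-0.001 -0.002  0.003]
shift [-0.4  0.6  0.3] turn [ 3.000e-03 -2.000e-03 -3.139e+00]
q [-0.13  0.51  1.59  0.    1.03  1.91] tcp [567.6 -12.7 102.4] yawx -0.467
cover z 119.14873446953276 6907 [117.08265427 122.49818669]
```

View pics/w6.png

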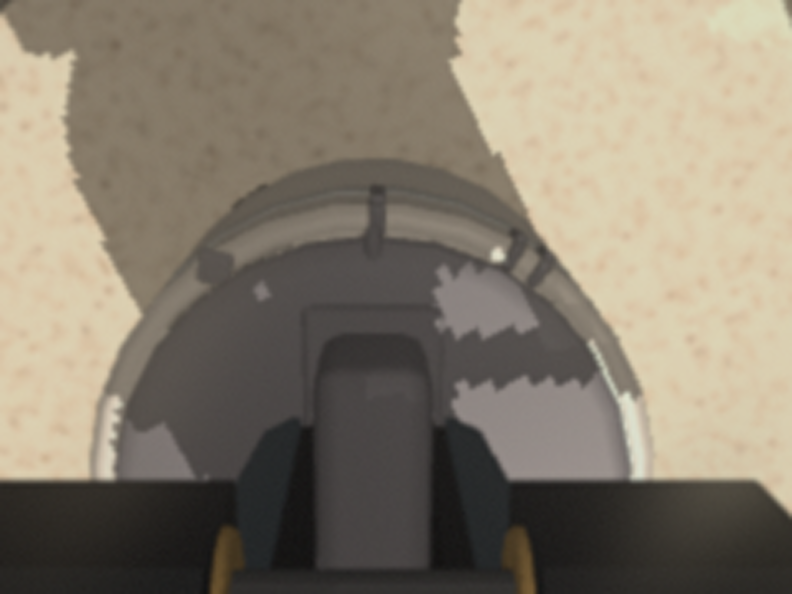

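The picture shows the lid pointer (373,243) right at the single long rib (377,205). The lock pair is well to the right at (530,260), and the cover is at home height.

```bash
python3 -m crank '[[-1,0,0,0,0,0,0],[-1,0,0,0,0,0,0],[-1,0,0,0,0,0,0]]' && python3 -c "
from h import *
print(r.finish_job())"
```

```text
clock: 11.45
tcp_pos: [567.7, -12.7, 102.4]
ee_rot: [-3.055, 0.727, -0.004]
ft_force: [-0.4, 4.2, 12.9]
gripper_width: 0.196
grasp_force: 40.0
the job is handed in; nothing more can be done
None
```

I put the grey lid on so it sat fully home, turned it clockwise to the single long rib, and handed the job in at about 11.5 s, still gripping it there with 40 N; the hand-in returned no verdict.

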